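Set the ratchet to tighten and clamp the filter pot's lid

ROBOT

A 6-joint arm with a two-finger parallel gripper is mounted at the origin on the work surface. World frame = base frame: x ahead of the robot, y to its left, z up, the work surface at z = 0. Lengths are in mm, angles in degrees, forces in N, time in s.
With the tool pointing down it reaches from about 350 to 850 mm from the base axis. Payload 8.1 kg.
Tool frame: the origin (TCP) lies at the very end of the fingers, on their centre line; the grasp point (between the pads) lies 19 mm behind it (r.grip_point_offset is the distance from the TCP to the grasp point, in mm); z points along the fingers, y is the line along which they close (so a half turn about z gives the same grasp; the last joint's range is limited). The gripper opens to 85 mm and grips with 20 to 120 N. Pads are 22 mm wide; open, the fingers measure 114 mm over their backs; the gripper's body (76 mm by 85 mm) begins 54 mm behind the grasp point. The pads swing forward as they close: fully open they stand 13 mm farther back than shut.
Start: joints at [65.294, 7.471, 85.268, -0, 87.261, -4.893], TCP at [203.348, 564.495, 231.292] pointing down, gripper open.
Joint ranges: [-169.43, 169.43], [-51.17, 129.36], [1.28, 143.12], [-76.62, 256.62], [0, 156.53], [-152.29, 152.29]. Speed limits (degrees/s): [136.94, 136.94, 159.86, 180, 180, 180].

INTERFACE

Orientations are given as [roll, pitch, yaw] about the fixed x, y, z axes, in that order (R = Rz(yaw) Ry(pitch) Rx(roll)).
In Python, from bench import status, eyes, r gives the robot as it stands.
- The arm moves only by the shell command python3 -m handwheel 'ROWS' [FORCE]. ROWS is a JSON object whose one key "series" holds a list that holds one entry, the list of rows, each a list of 7 numbers: the shift along the tool's x, y, z in cm, then the turn, a rotation vector about the tool's x, y, z in rad, then the opening, from 0 (shut) to 1 (fully open). In form: {"series": [[[tx, ty, tz, rx, ry, rz, claw], ...]]}. A call has 1 to 12 rows; each row is the pose to reach, as a shift and turn from the pose commanded when the call began, along the tool's axes at that moment; what a row does not reach only later rows make up. A row lasts 1/8 s, in which the tool goes at most 62.5 mm and 10.7 degrees, less where a joint would pass 70% of its speed; a pose out of reach is approached as far as the arm can. A call with a gripper value outside its range is refused whole. The fingers move at their own pace and stop on an object; FORCE is the grip in N (left out, the last holds). Time passes only in rows, so rows that repeat a pose let the fingers close. It gives the time, the measured TCP pose, the force, the opening and the grip force at its end, in the units of the state.
- status.sense(): the state, without advancing time (a new reading comes with each control period).
- eyes.snapshot(name): name is "scene" or "side" or "wrist"; returns a dict with "img" (420x560x3 uint8, red, green, blue), "mtx" (3x3 intrinsics, pixels), "k1" (the pictures are not rectified: a ray, as slopes to the right and down, at radius r is drawn at 1 + k1 r^2 times it, then the intrinsics apply), "R" (3x3) and "t" (3): a world point X has camera coordinates R X + t. Camera axes: x right, y down, z forward; pixel columns grow to the right and rows downward; lengths in mm; the calibration is good to about 2 mm. A picture is of the moment at which its call begins. There is no depth.
- r.hand_in(): hands the job in; it is judged then, once.
The state is a dict: "time": time; "joint_pos": joint angles; "qd": joint speeds; "joint_efforts": joint torques, N m; "tool_pos": TCP position; "tcp_rot": TCP orientation; "ft_force": force on the tool from outside, world axes, zero at the start; "wrist_torque": the same for the moment, N m; "finger_gap": finger opening in mm; "grip_force": force on a finger pad.
Only numpy, scipy, OpenCV 4.12 (cv2) and the standard library are available. Lean on these libraries where they do the work, as an engineer would, in place of code of your own. Each camera call takes 0.05 s, during which the arm holds its last target. There are 200 camera calls.

TASK

The lid of the stainless filter pot has to be clamped for a pressure run, but the ratchet handle on the clamp screw is still set to loosen: flip its red selector lever over to the other side, so that the handle drives the screw clockwise seen from above. Then work the handle back and forth in the space between the two bottles until the lid is clamped snug, which is when the handle, pulled slowly in the tightening direction, takes about 12 N at the middle of its black grip; stop there, because over 15 N crushes the gasket. Let go of the handle and leave the bottles, the tip box and the gel tank where they stand.

Things in the scene. Friction and masses are not known exactly. Their poses are not given: they have to be found in the camera images.
- stand: Grey screw-clamp stand, fixed to the bench: base plate 190 x 220 x 14 mm, two steel columns 88 mm either side of the middle (their nuts reach 134 mm up), steel bridge 42 x 214 x 16 mm on them, top at 126 mm. The screw goes down through the bridge's middle. Origin on the screw axis at bench level, z up; the ratchet handle points to its front, -x; y runs along the bridge.
- axis (a point): Point on the vertical screw axis, 139 mm above the bench, the height of the handle's centre line. x and y as the stand's.
- grip (a point): Middle of the handle's black rubber grip, on its centre line, 150 mm from the screw axis, 139 mm above the bench. The grip is a level round bar 19 mm thick, from 112 to 192 mm from the axis, with free space below it down to the bench. Its x axis points outwards along the handle, away from the screw; z up.
- ratchet (a joint): Handle angle about the screw axis, rad: 0 = straight to the stand's front, grows counter-clockwise seen from above; clockwise tightens. It stays where it is left. At the middle of the grip it takes 2 to 3 N to swing back, clicking over the teeth (18 teeth, a click each 20 degrees, so up to 20 degrees of each driving stroke are lost), and about 4 N to drive the still loose screw.
- lever_knob (a point): Middle of the upright red knob of the selector lever: 12 mm in diameter, from 148 to 172 mm above the bench, this point at 162 mm. The lever pivots on the handle's centre line 46 mm from the screw axis and points outwards along the handle; the knob is 28 mm from the pivot. Below the knob: flat red lever arm (top at 152 mm) over the steel handle bar (top 147 mm). Free all round.
- pawl (a joint): Selector lever angle, rad: positive (up to 0.36) = knob on the counter-clockwise side of the handle's line = LOOSEN, as found; negative (to -0.36) = clockwise side = TIGHTEN. A spring snaps it away from 0; 1 to 3 N at the knob push it over, 20 mm in all. It reads 0.08 to 0.36 either side, less than 0.36 when the pawl rides on a tooth. Over 6 N at the stop turns the handle too.
- spindle: Clamp screw with hex head and brass pad that presses on the lid's middle. Loose at first by an unknown 10 to 80 degrees of screw turn; once it meets the lid the pull needed at the grip climbs from 4 N to 12 N (1.8 N m) in about 65 degrees: snug. Above 15 N the gasket is crushed. The full pull is felt only while the handle moves; at rest a half or less of it is left. Origin on the screw axis.
- lid: Steel lid of the filter pot, 130 mm in diameter, on an orange gasket under the bridge. Origin in the middle of its underside, about 75 mm above the bench.
- bottle_left: Glass bottle with blue cap, 72 mm in diameter, 170 mm high, about 0.6 kg, standing on the bench to one side of the stand, about 0.23 m from the screw axis. Origin in the middle of its underside. To be left alone.
- bottle_right: Glass bottle with blue cap and red label, 72 mm in diameter, 170 mm high, standing on one side of the stand, about 0.23 m from the screw axis (the two bottles may have changed places). Origin in the middle of its underside. To be left alone.
- tip_box: Blue pipette tip box, 85 x 120 x 49 mm, loose on the bench. Origin in the middle of its underside. To be left alone.
- gel_tank: Clear gel tank with white insert, 100 x 130 x 110 mm, loose on the bench. Origin in the middle of its underside. To be left alone.

How it is judged (in metres and radians):
On the way, in this order (a step that is already met when the one before it is completed fails the run):
1. the selector lever has snapped over to the tightening side (value of joint pawl below -0.06 rad), for 0.2 s.
2. the screw clamps the lid (contact force between spindle and lid above 48 N), for 0.2 s.
At the end, for the whole second after the job is handed in: The screw presses on the lid with 48 to 112 N (the handle was pulled slowly clockwise to about 12 N, between 10 and 15 N, at the middle of its grip), the selector lever is on the tightening side, and the released handle is at rest (contact force between spindle and lid between 48 and 112 N and value of joint pawl below -0.06 rad and velocity of joint ratchet between -0.05 and 0.05 rad/s); the robot touches nothing.
It fails at once if the lid is clamped with more than 112 N (over 15 N at the grip): gasket crushed (contact force between spindle and lid above 112 N).
It fails at once if a bottle, the tip box or the gel tank is moved by more than 20 mm or tipped (distance of any of bottle_left, bottle_right, tip_box, gel_tank from where it was at the start of the episode above 0.02 m or angle between any of bottle_left, bottle_right's own z axis and vertical above 0.4 rad).
It also fails if it takes over 64 s, if anything falls off the work surface, if the arm or the gripper's body presses on something with over 40 N, if the wrist force passes 120 N, or if a joint passes its speed limit or range.

## Working session

There is one attempt and no reset: what is moved stays moved. The work goes in short steps, Python scripts to look and compute and a shell command to move; the robot and the scene stay as the last step left them, time stands still between calls to the robot, and variables do not carry over. Pictures are saved under pics/ and viewed, at most 10 in all, crops included, and the job is handed in when it is done.

```bash
ls; mkdir -p pics; python3 - <<'E'
from bench import status, eyes, r
import cv2,pickle
d={}
for n in ["scene","side","wrist"]:
    s=eyes.snapshot(n); d[n]=s; cv2.imwrite(f"pics/{n}0.png",s["img"][:,:,::-1]); print(n,s["mtx"].tolist(),s["k1"],s["t"])
pickle.dump(d,open("s0.pkl","wb"))
print(status.sense())
E
```

```text
pics
scene [[464.27657544008605, 0.0, 280.0396694656847], [0.0, 464.27657544008605, 208.4041964970799], [0.0, 0.0, 1.0]] 0.01719562435111958 [-118.73040163 -304.8348497  1727.97209572]
side [[443.3874898534538, 0.0, 279.54181933417226], [0.0, 443.3874898534538, 211.81796450442096], [0.0, 0.0, 1.0]] -0.05160552640847462 [-509.85198762  143.84908634 1274.4899611 ]
wrist [[289.38274242704006, 0.0, 274.5073579985338], [0.0, 289.38274242704006, 203.37836020184582], [0.0, 0.0, 1.0]] 0.015751668538305064 [-599.4931467   -38.88723782  379.80936467]
{'time': 0.15, 'joint_pos': array([ 6.52946745e+01,  7.50658884e+00,  8.53138355e+01, -3.54721382e-04,
        8.72621167e+01, -4.89420867e+00]), 'qd': array([ 0.05706349, -0.12261814, -0.16137401,  0.04288121, -0.01978188,
       -0.04450334]), 'joint_efforts': array([ 6.62641069e-04, -5.70063758e+01, -5.01158345e+01, -1.13988685e-04,
        9.71682952e-03, -6.80315452e-05]), 'tool_pos': array([203.16944947, 564.11078787, 230.48125631]), 'tcp_rot': array([-1.79917730e+02, -6.68908142e-03,  1.60188896e+02]), 'ft_force': array([-0.09531069, -0.38464378,  0.3624557 ]), 'wrist_torque': array([ 0.03652368,  0.00667409, -0.02706656]), 'grip_force': 0.0, 'finger_gap': 85.3577473587075}
```

View pics/scene0.png

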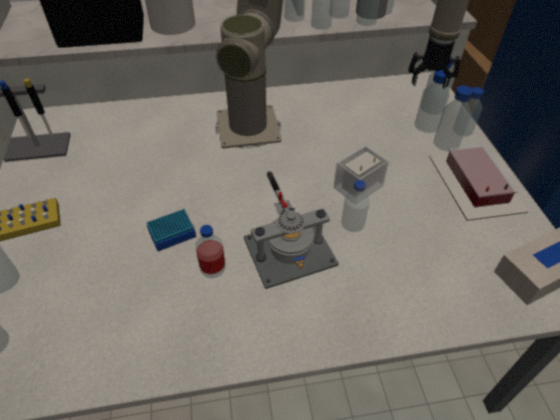

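View pics/side0.png

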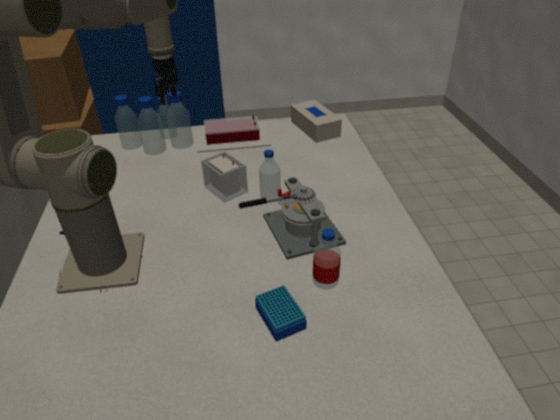

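The scene view shows the stand at about (290,245) with the handle pointing toward the robot at (270,178). The bottles are at (208,250) and (356,207), and the gel tank is at (360,175). The side view shows the handle tip at (242,205) and the stand at (303,220). I'll enlarge crops of both.

```bash
python3 - <<'E'
import cv2,numpy as np
a=cv2.imread("pics/scene0.png")[160:290,190:390]; b=cv2.imread("pics/side0.png")[140:290,220:370]
cv2.imwrite("pics/ca.png",cv2.resize(a,None,fx=4,fy=4,interpolation=cv2.INTER_CUBIC))
cv2.imwrite("pics/cb.png",cv2.resize(b,None,fx=4,fy=4,interpolation=cv2.INTER_CUBIC))
E
```

```text
(no output)
```

View pics/ca.png

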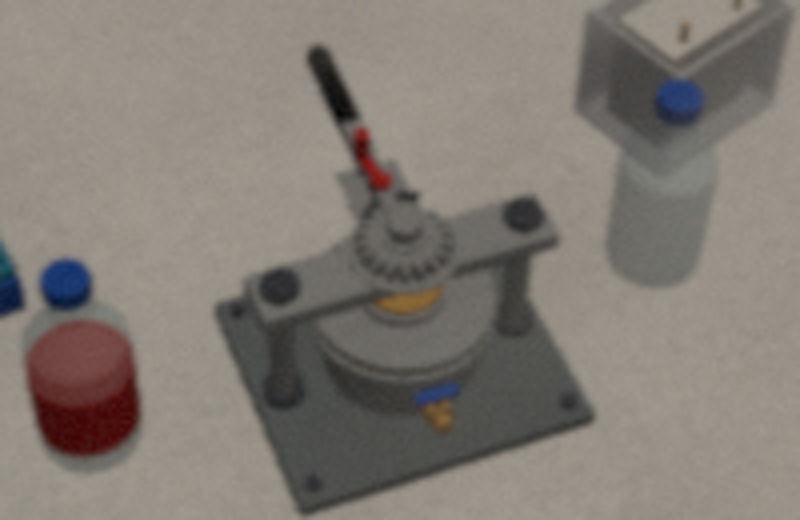

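View pics/cb.png

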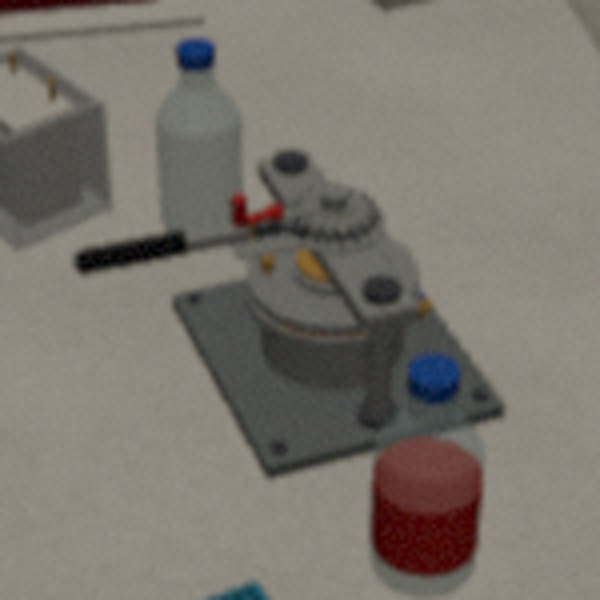

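The crops give these pixels:

| Point | Scene crop | Side crop |
|---|---|---|
| Grip, outer end | (317,50) | (80,261) |
| Grip, inner end | (350,117) | (184,243) |
| Red knob | (362,143) | (239,210) |
| Nuts | (279,286), (524,214) | (381,291), (291,161) |
| Caps | (67,283), (680,102) | (434,377), (196,54) |

Next step is to triangulate them.

```bash
cat > h.py <<'E'
import numpy as np,cv2,pickle
from scipy.optimize import least_squares
def proj(s,X):
    c=s["R"]@np.asarray(X,float)+np.asarray(s["t"]).ravel(); a=c[:2]/c[2]; a=a*(1+s["k1"]*(a@a))
    return s["mtx"][:2,:2]@a+s["mtx"][:2,2]
def tri(obs,x0=(500,0,100)):
    f=lambda X:np.concatenate([proj(s,X)-p for s,p in obs])
    q=least_squares(f,x0); return q.x,np.abs(q.fun).max()
def ray_z(s,p,z,x0=(500,0)):
    return least_squares(lambda X:proj(s,[X[0],X[1],z])-p,x0).x
E
python3 - <<'E'
from h import *
d=pickle.load(open("s0.pkl","rb"))
A=lambda u,v:np.array([189.6+u/4,159.6+v/4]);B=lambda u,v:np.array([219.6+u/4,139.6+v/4])
P=dict(gripout=((317,50),(80,261)),gripin=((350,117),(184,243)),knob=((362,143),(239,210)),nutR=((279,286),(381,291)),nutL=((524,214),(291,161)),
c1=((220,308),(177,300)),ratch=((404,240),(337,212)),c2=((303,512),None),capred=((67,283),(434,377)),capclr=((680,102),(196,54)),botred=((88,450),(425,575)),botclr=((655,262),(198,225)))
for k,(a,b) in P.items():
    if b is None: continue
    print(k,tri([(d["scene"],A(*a)),(d["side"],B(*b))]))
E
```

```text
gripout (array([406.67770282,  16.36718282, 140.23583441]), np.float64(0.2967908657399505))
gripin (array([480.58156097,  27.71015572, 140.21529022]), np.float64(0.8496532454950625))
knob (array([522.63027749,  30.01551023, 159.70865363]), np.float64(0.03468387761080294))
nutR (array([611.62177684, -40.30621269, 127.84279479]), np.float64(0.15681360490503948))
nutL (array([577.83123966, 132.63731173, 129.14975609]), np.float64(0.0004066316249122792))
c1 (array([510.90198595, -40.3072563 ,  74.8285018 ]), np.float64(20.598794788041772))
ratch (array([596.30906174,  45.60139351, 138.94905069]), np.float64(0.17647524508709012))
capred (array([ 614.97026785, -175.78008311,  161.5565423 ]), np.float64(0.06557193029880182))
capclr (array([521.02888858, 254.89373124, 160.8302085 ]), np.float64(0.013876967702117327))
botred (array([ 618.26469807, -179.44315018,  -13.90314193]), np.float64(0.8590382156438068))
botclr (array([518.60974673, 259.99969919, -12.98796049]), np.float64(0.3925515868367597))
```

Checks pass: the nuts are 176 mm apart, the grip end is 191 mm from the axis at z 140, and the knob is at z 160. That puts the axis at about (595,46) with the handle pointing at 189°. I'll move above the knob with the tool yaw at 9°, so the fingers straddle along the tangent.

```bash
python3 -m handwheel '{"series": [[[-4,-3.3,0,0,0,0.18,0.4],[-8,-6.6,0,0,0,0.36,0.4],[-12,-9.9,0,0,0,0.54,0.4],[-16,-13.2,0,0,0,0.72,0.4],[-20,-16.5,0,0,0,0.9,0.4],[-24,-19.8,0,0,0,1.08,0.4],[-28,-23.1,0,0,0,1.26,0.4],[-32,-26.4,0,0,0,1.44,0.4],[-36,-29.7,0,0,0,1.62,0.4],[-40,-33,0,0,0,1.8,0.4],[-44,-36.3,0,0,0,1.98,0.4],[-48.2,-39.5,0,0,0,2.16,0.4]]]}' 40
python3 -m handwheel '{"series": [[[0,0,0,0,0,0.17,0.4],[0,0,0,0,0,0.34,0.4],[0,0,0,0,0,0.475,0.4],[0,0,0,0,0,0.475,0.4],[0,0,0,0,0,0.475,0.4]]]}'
cat > w.py <<'E'
from h import *; from bench import status,eyes
import sys
s=eyes.snapshot("wrist"); cv2.imwrite(sys.argv[1],s["img"][:,:,::-1]); pickle.dump(s,open(sys.argv[1]+".pkl","wb"))
t=status.sense(); print({k:np.round(t[k],2) for k in ("time","tool_pos","tcp_rot","joint_pos","ft_force","finger_gap")})
E
python3 w.py pics/w1.png
```

```text
time: 1.65
tool_pos: [523.4, 27.9, 231.1]
tcp_rot: [-180.0, -0.0, 36.1]
ft_force: [0.7, 0.8, -0.9]
finger_gap: 34.2
grip_force: 0.0
time: 2.28
tool_pos: [522.8, 29.6, 231.1]
tcp_rot: [-180.0, 0.0, 9.4]
ft_force: [0.3, 0.5, -0.2]
finger_gap: 34.3
grip_force: 0.0
{'time': np.float64(2.33), 'tool_pos': array([522.86,  29.55, 231.22]), 'tcp_rot': array([1.80e+02, 1.00e-02, 9.36e+00]), 'joint_pos': array([-2.37, -4.39, 97.35, -0.  , 87.05, 78.26]), 'ft_force': array([-0.74,  0.  ,  0.71]), 'finger_gap': np.float64(34.28)}
```

View pics/w1.png

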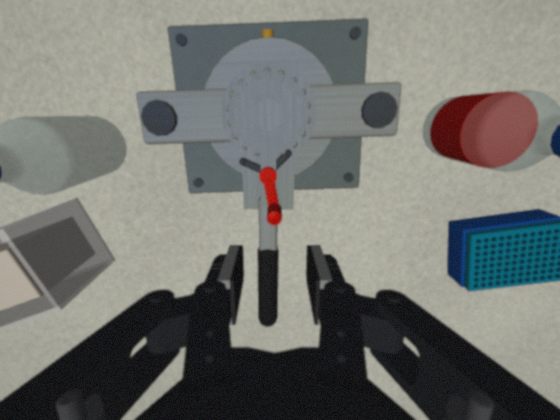

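The wrist view shows the handle vertical at column 267, with the grip from (267,250) to (267,322). The lever pivot is at (268,176) and the knob top at (274,217). The nuts are at (158,117) and (380,109). I'll cross-check these.

```bash
python3 - <<'E'
from h import *
s=pickle.load(open("pics/w1.png.pkl","rb"))
for n,p,z in [("knobtop",(274.5,217),172),("knobbase",(274,209),152),("pivot",(268,176),153),("gripout",(267.5,322),139),("gripin",(267,250),139),("nutL",(158,117),134),("nutR",(380,109),134),("ring",(267,109),147),
 ("tankcorner",(113,258),110),("tankcorner2",(80,200),110),("box",(450,220),49)]:
    print(n,np.round(ray_z(s,np.array(p),z),1))
E
```

```text
knobtop [525.4  30.4]
knobbase [524.9  30.7]
pivot [551.1  39.8]
gripout [404.9  17.4]
gripin [481.3  29.9]
nutL [579.6 132.8]
nutR [614.2 -38.8]
ring [599.8  48.4]
tankcorner [432.7 180.5]
tankcorner2 [489.8 210.9]
box [ 511.2 -183.8]
```

Consistent: axis at about (596,47), knob about 5 mm on the counter-clockwise side. I'll descend around the knob and push it toward tool −y.

```bash
python3 -m handwheel '{"series": [[[0.2,-0.1,2,0,0,0,0.4],[0.2,-0.1,4.5,0,0,0,0.4],[0.2,-0.1,6.5,0,0,0,0.4],[0.2,-0.1,7.5,0,0,0,0.4],[0.2,-0.1,7.6,0,0,0,0.4]]]}'
python3 -m handwheel '{"series": [[[0,-0.5,0,0,0,0,0.4],[0,-0.8,0,0,0,0,0.4],[0,-1.1,0,0,0,0,0.4],[0,-1.3,0,0,0,0,0.4]]]}'
python3 -m handwheel '{"series": [[[0,-0.15,0,0,0,0,0.4],[0,-0.3,0,0,0,0,0.4]]]}'
python3 -m handwheel '{"series": [[[0,-0.15,0,0,0,0,0.4],[0,-0.3,0,0,0,0,0.4]]]}'
```

```text
time: 2.95
tool_pos: [524.0, 30.9, 154.0]
tcp_rot: [-180.0, 0.1, 9.2]
ft_force: [0.4, -0.6, 0.3]
finger_gap: 33.9
grip_force: 0.0
time: 3.45
tool_pos: [522.8, 43.7, 155.7]
tcp_rot: [180.0, -0.0, 9.2]
ft_force: [0.6, -0.7, 0.2]
finger_gap: 34.2
grip_force: 0.6
time: 3.7
tool_pos: [522.2, 46.7, 155.3]
tcp_rot: [-180.0, -0.0, 9.2]
ft_force: [0.4, -0.9, -0.3]
finger_gap: 33.9
grip_force: 0.2
time: 3.95
tool_pos: [521.7, 49.8, 155.2]
tcp_rot: [-180.0, 0.0, 9.2]
ft_force: [0.5, -0.5, -0.0]
finger_gap: 33.9
grip_force: 0.0
```

```bash
python3 w.py pics/w2.png; python3 -c "
import cv2;a=cv2.imread('pics/w2.png')[100:400,130:430];cv2.imwrite('pics/w2c.png',cv2.resize(a,None,fx=2,fy=2))"
```

```text
{'time': np.float64(4.0), 'tool_pos': array([521.65,  49.9 , 155.22]), 'tcp_rot': array([-179.98,    0.  ,    9.22]), 'joint_pos': array([-1.500e-01, -1.490e+00,  1.026e+02,  2.000e-02,  7.890e+01,
        8.063e+01]), 'ft_force': array([ 0.6 , -0.19, -0.17]), 'finger_gap': np.float64(34.27)}
```

View pics/w2c.png

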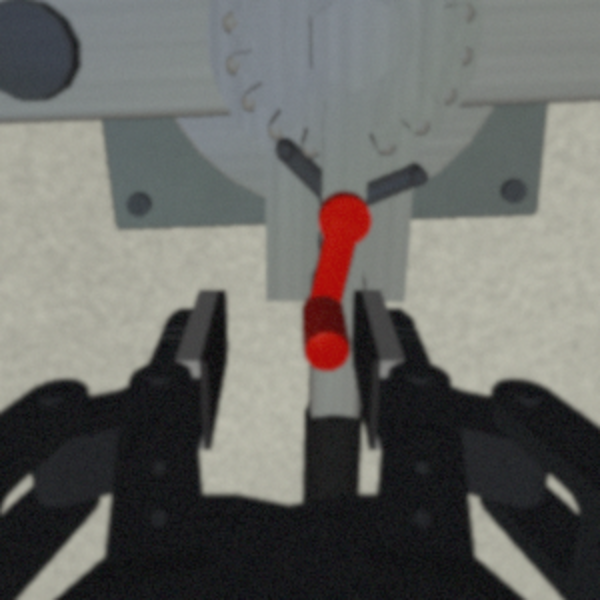

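```bash
python3 - <<'E'
from h import *
s=pickle.load(open("pics/w2.png.pkl","rb"))
f=lambda u,v,z:ray_z(s,np.array([130+u/2-.25,100+v/2-.25]),z)
k=f(327,350,172);kb=f(325,306,154);p=f(345,218,153);g=f(332,416,139);h=f(345,280,147); ring=f(348,45,147)
print(k,kb,p,g,h,ring)
for a in(g,ring): print(np.degrees(np.arctan2(*(p-a)[::-1])))
for a in (k,kb): print(np.degrees(np.arctan2(*(p-a)[::-1])))
E
```

```text
[523.46994761  41.08800622] [526.2803894   41.03239296] [551.93956895  40.26721834] [480.38360327  29.53134595] [531.77494497  35.83751963] [595.08799278  47.26046688]
8.532705737747857
-170.79388131921664
-1.6513973895889023
-1.7080938954989011
```

The lever is at about −0.18 rad, so it has snapped to the tightening side. Next, lift and straddle the grip at r=150.

```bash
python3 -m handwheel '{"series": [[[0,0.3,-2,0,0,0,0.4],[0,0.3,-5,0,0,0,0.4],[-4,0.8,-5,0,0,0,0.38],[-7.7,1.4,-4,0,0,0,0.36],[-7.7,1.4,0,0,0,0,0.34],[-7.7,1.4,3,0,0,0,0.34],[-7.7,1.4,3.7,0,0,0,0.34],[-7.7,1.4,3.7,0,0,0,0.34]]]}'
```

```text
time: 5.0
tool_pos: [448.0, 23.5, 118.6]
tcp_rot: [-180.0, 0.0, 9.2]
ft_force: [-0.1, 0.6, 0.6]
finger_gap: 29.2
grip_force: 0.0
```

```bash
python3 -m handwheel '{"series": [[[0.07,-1.5,0,0,0,0.1,0.34],[0.3,-2.98,0,0,0,0.2,0.34],[0.67,-4.43,0,0,0,0.3,0.34],[1.18,-5.84,0,0,0,0.4,0.34]]]}'
python3 -m handwheel '{"series": [[[0.07,-1.5,0,0,0,0.1,0.34],[0.3,-2.98,0,0,0,0.2,0.34],[0.67,-4.43,0,0,0,0.3,0.34],[1.18,-5.84,0,0,0,0.4,0.34]]]}'; python3 w.py pics/w3.png
```

```text
time: 5.5
tool_pos: [451.4, 82.9, 120.0]
tcp_rot: [180.0, -0.1, -13.9]
ft_force: [0.7, -3.5, -1.1]
finger_gap: 29.4
grip_force: 1.8
time: 6.0
tool_pos: [476.9, 136.9, 120.1]
tcp_rot: [-180.0, -0.1, -36.8]
ft_force: [0.1, -4.4, -0.3]
finger_gap: 29.1
grip_force: 1.8
{'time': np.float64(6.05), 'tool_pos': array([477.68, 138.27, 120.28]), 'tcp_rot': array([-1.7987e+02, -1.3000e-01, -3.7070e+01]), 'joint_pos': array([ 1.0240e+01, -3.9900e+00,  1.0882e+02, -1.0000e-02,  7.4990e+01,
        1.3732e+02]), 'ft_force': array([-1.02, -0.55,  1.07]), 'finger_gap': np.float64(28.89)}
```

View pics/w3.png

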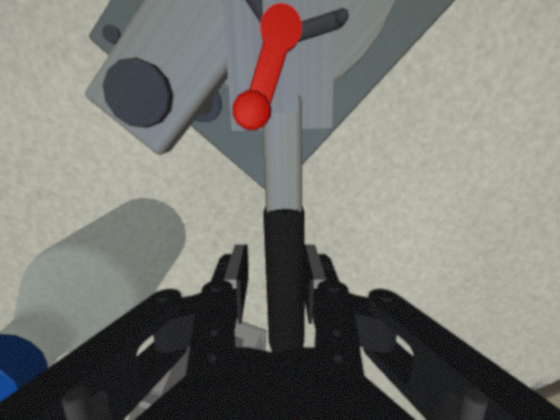

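The handle drives at about 4 N, the lever stays on the tightening side at (252,110), and both bottles are clear. Now the return stroke, counter-clockwise.

```bash
for i in 1 2; do echo; done; python3 -m handwheel '{"series": [[[0.17,2.24,0,0,0,-0.15,0.34],[0.67,4.43,0,0,0,-0.3,0.34],[1.49,6.52,0,0,0,-0.45,0.34],[2.62,8.47,0,0,0,-0.6,0.34],[4.02,10.22,0,0,0,-0.75,0.34],[5.68,11.75,0,0,0,-0.9,0.34]]]}'
python3 -m handwheel '{"series": [[[0.17,2.24,0,0,0,-0.15,0.34],[0.67,4.43,0,0,0,-0.3,0.34],[1.49,6.52,0,0,0,-0.45,0.34],[2.62,8.47,0,0,0,-0.6,0.34],[4.02,10.22,0,0,0,-0.75,0.34],[5.68,11.75,0,0,0,-0.9,0.34],[5.68,11.75,0,0,0,-0.9,0.34]]]}'
```

```text
time: 6.8
tool_pos: [451.7, 8.3, 119.9]
tcp_rot: [-180.0, -0.1, 15.3]
ft_force: [0.1, 2.1, 0.1]
finger_gap: 28.7
grip_force: 0.9
time: 7.68
tool_pos: [537.7, -91.0, 119.7]
tcp_rot: [179.9, -0.0, 66.5]
ft_force: [0.0, 0.5, 0.7]
finger_gap: 29.1
grip_force: 0.0
```

```bash
python3 -m handwheel '{"series": [[[0.07,-1.5,0,0,0,0.1,0.34],[0.3,-2.98,0,0,0,0.2,0.34],[0.67,-4.43,0,0,0,0.3,0.34],[1.18,-5.84,0,0,0,0.4,0.34]]]}'
python3 -m handwheel '{"series": [[[0.07,-1.5,0,0,0,0.1,0.34],[0.3,-2.98,0,0,0,0.2,0.34]]]}'
```

```text
time: 8.18
tool_pos: [487.7, -56.1, 119.7]
tcp_rot: [179.8, -0.1, 43.2]
ft_force: [4.2, -2.0, -0.5]
finger_gap: 29.2
grip_force: 2.2
time: 8.43
tool_pos: [469.5, -32.6, 119.7]
tcp_rot: [179.8, -0.1, 31.8]
ft_force: [5.7, -2.6, -0.9]
finger_gap: 29.1
grip_force: 2.7
```

```bash
python3 -m handwheel '{"series": [[[0.07,-1.5,0,0,0,0.1,0.34],[0.3,-2.98,0,0,0,0.2,0.34]]]}'
```

```text
time: 8.68
tool_pos: [456.3, -5.9, 119.7]
tcp_rot: [179.8, -0.2, 20.3]
ft_force: [5.6, -4.8, -1.9]
finger_gap: 29.0
grip_force: 3.3
```

```bash
python3 -m handwheel '{"series": [[[0.02,-0.75,0,0,0,0.05,0.34],[0.07,-1.5,0,0,0,0.1,0.34],[0.17,-2.24,0,0,0,0.15,0.34],[0.3,-2.98,0,0,0,0.2,0.34]]]}';python3 -m handwheel '{"series": [[[0.02,-0.75,0,0,0,0.05,0.34],[0.07,-1.5,0,0,0,0.1,0.34]]]}'
```

```text
time: 9.18
tool_pos: [448.8, 22.6, 119.7]
tcp_rot: [179.8, -0.2, 9.0]
ft_force: [4.0, -7.5, -1.3]
finger_gap: 29.0
grip_force: 3.8
time: 9.43
tool_pos: [447.1, 37.3, 119.7]
tcp_rot: [179.8, -0.2, 3.2]
ft_force: [4.5, -7.9, -1.0]
finger_gap: 28.9
grip_force: 4.2
```

```bash
python3 -m handwheel '{"series": [[[0.02,-0.75,0,0,0,0.05,0.34],[0.07,-1.5,0,0,0,0.1,0.34],[0.17,-2.24,0,0,0,0.15,0.34],[0.3,-2.98,0,0,0,0.2,0.34]]]}';python3 -m handwheel '{"series": [[[0.02,-0.75,0,0,0,0.05,0.34],[0.07,-1.5,0,0,0,0.1,0.34]]]}'
```

```text
time: 9.93
tool_pos: [448.2, 66.9, 119.7]
tcp_rot: [179.9, -0.2, -8.2]
ft_force: [3.4, -10.3, 0.0]
finger_gap: 29.3
grip_force: 4.8
time: 10.18
tool_pos: [450.9, 81.5, 119.6]
tcp_rot: [179.9, -0.2, -14.0]
ft_force: [3.7, -10.7, 1.4]
finger_gap: 29.1
grip_force: 5.1
```

```bash
for i in 1 2; do :; done; python3 -m handwheel '{"series": [[[0.02,-0.75,0,0,0,0.05,0.34],[0.07,-1.5,0,0,0,0.1,0.34]]]}';python3 -m handwheel '{"series": [[[0,-0.45,0,0,0,0.03,0.34]]]}';python3 -m handwheel '{"series": [[[0,-0.45,0,0,0,0.03,0.34]]]}';python3 -m handwheel '{"series": [[[0,-0.45,0,0,0,0.03,0.34]]]}'
```

```text
time: 10.42
tool_pos: [455.1, 95.7, 119.6]
tcp_rot: [179.9, -0.2, -19.7]
ft_force: [2.6, -11.7, 2.4]
finger_gap: 29.6
grip_force: 5.4
time: 10.55
tool_pos: [456.6, 100.0, 119.6]
tcp_rot: [179.9, -0.2, -21.4]
ft_force: [3.3, -12.7, 1.1]
finger_gap: 29.3
grip_force: 5.3
time: 10.68
tool_pos: [458.2, 104.0, 119.6]
tcp_rot: [179.9, -0.2, -23.1]
ft_force: [1.7, -12.5, 1.2]
finger_gap: 29.2
grip_force: 5.4
time: 10.8
tool_pos: [460.0, 108.0, 119.6]
tcp_rot: [179.9, -0.2, -24.8]
ft_force: [2.4, -12.6, 2.3]
finger_gap: 29.1
grip_force: 5.4
```

```bash
python3 -m handwheel '{"series": [[[0,-0.45,0,0,0,0.03,0.34]]]}';python3 -m handwheel '{"series": [[[0,-0.45,0,0,0,0.03,0.34]]]}'; python3 -m handwheel '{"series": [[[0,0,0,0,0,0,0.34],[0,0,0,0,0,0,0.34]]]}'
```

```text
time: 10.92
tool_pos: [461.8, 112.0, 119.6]
tcp_rot: [179.9, -0.2, -26.5]
ft_force: [1.5, -13.6, 1.4]
finger_gap: 29.0
grip_force: 5.6
time: 11.05
tool_pos: [463.8, 116.0, 119.6]
tcp_rot: [179.9, -0.2, -28.3]
ft_force: [2.2, -13.3, 2.6]
finger_gap: 29.1
grip_force: 5.6
time: 11.3
tool_pos: [463.5, 116.6, 119.5]
tcp_rot: [179.9, -0.2, -28.2]
ft_force: [0.4, -10.2, 1.9]
finger_gap: 29.2
grip_force: 3.9
```

The pull is about 11.3 N measured, or about 12 N with the contact-offset correction. I'll centre the fingers off the bar and lift away.

```bash
python3 -m handwheel '{"series": [[[0,0.2,0,0,0,-0.01,0.34],[0,0.45,0,0,0,-0.03,0.34],[0,0.45,0,0,0,-0.03,0.4],[0,0.45,-2,0,0,-0.03,0.4],[0,0.45,-6,0,0,-0.03,0.4],[0,0.45,-11,0,0,-0.03,0.4],[-2,0.45,-13,0,0,-0.03,0.4],[-2,0.45,-13,0,0,-0.03,0.4]]]}'; python3 w.py pics/w4.png
```

```text
time: 12.3
tool_pos: [443.8, 124.5, 250.9]
tcp_rot: [-179.8, -0.2, -26.3]
ft_force: [-0.7, -0.2, -1.0]
finger_gap: 34.3
grip_force: 0.0
{'time': np.float64(12.35), 'tool_pos': array([443.52, 123.99, 249.  ]), 'tcp_rot': array([-1.7991e+02, -1.0000e-01, -2.6320e+01]), 'joint_pos': array([ 9.2300e+00, -1.5190e+01,  1.0508e+02,  1.0000e-02,  8.9980e+01,
        1.2554e+02]), 'ft_force': array([ 0.11, -0.51, -0.64]), 'finger_gap': np.float64(34.08)}
```

View pics/w4.png

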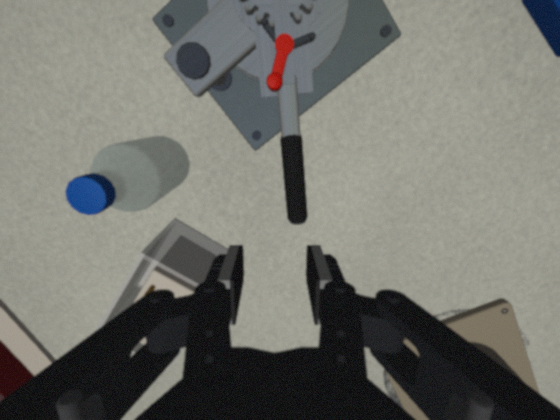

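The handle is free at (293,180), the knob is still on the clockwise side at (275,82), and the bottle and tank stand undisturbed. Handing in.

```bash
python3 -c "
from bench import r
print(r.hand_in())"
```

```text
the job is handed in; nothing more can be done
None
```

I handed the job in at about 12 s of the 64 s allowed. The lever is flipped to tighten and the lid is clamped at an estimated 12 N (11.3 N measured at the grip). The handle is released, and nothing I could see had moved; the hand-in returned no verdict.

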